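Find the loose pot cap and hold it open

ROBOT

A 7-joint arm with a two-finger parallel gripper is mounted at the origin on the work surface. World frame = base frame: x ahead of the robot, y to its left, z up, the work surface at z = 0. Lengths are in mm, angles in rad, forces in N, time in s.
With the tool pointing down it reaches from about 400 to 875 mm from the base axis. Payload 4.4 kg.
Tool frame: the origin (TCP) lies between the finger pads; the fingertips stand ctrl.finger_overhang ahead of it and the grasp point (between the pads) lies 11 mm behind it (ctrl.finger_overhang is the distance from the TCP to the fingertips, in mm); z points along the fingers, y is the direction in which the jaws open and shut (so a half turn about z gives the same grasp; the last joint's range is limited). The gripper opens to 85 mm and grips with 20 to 120 N. Pads are 22 mm wide; open, the fingers measure 114 mm over their backs; the gripper's body (76 mm by 85 mm) begins 54 mm behind the grasp point. The pads swing forward as they close: fully open they stand 13 mm farther back than shut.
Start: joints at [1.057, 0.628, 0.038, 1.517, -0.027, 0.996, -0.02], TCP at [281.467, -585.913, 239.313] pointing down, gripper open.
Joint ranges: [-3.06, 3.06], [-0.37, 2.12], [-1.25, 1.32], [0.18, 2.47], [-1.1, 4.24], [0.23, 1.98], [-2.94, 2.94]. Speed limits (rad/s): [2.57, 2.57, 3.14, 3.14, 3.14, 3.14, 3.14].

INTERFACE

Orientations are given as [roll, pitch, yaw] about the fixed x, y, z axes, in that order (R = Rz(yaw) Ry(pitch) Rx(roll)).
In Python, from cell import ctrl gives the robot as it stands. The module is installed in compiled form; this text tells all that it offers.
- The arm moves only by the tool step_arm, never from a script. Its argument "deltas" is a list that holds one entry, the list of rows, each a list of 7 numbers: the opening, from 0 (shut) to 1 (fully open), then the shift along the world's x, y, z in mm, then the turn, a rotation vector about the world's x, y, z in rad. In form: [[[grip, tx, ty, tz, rx, ry, rz], ...]]. A call has 1 to 10 rows; each row shifts and turns the commanded pose from where the row before left it; what a row does not reach is not made up. A row lasts 1/12 s, in which the tool goes at most 41.7 mm and 7.16 degrees, less where a joint would pass 70% of its speed; a pose out of reach is approached as far as the arm can. A call is refused whole if a number of a shift passes 41.7 or a number of a turn 0.125, either way. A call with a gripper value outside its range is refused whole. The fingers move at their own pace and stop on an object; the grip force is fixed at half the most. Time passes only in rows, so rows that do not move let the fingers close. It gives the time, the measured TCP pose, the force and the opening at its end, in the units of the state.
- ctrl.read_state(): the state, without advancing time (a new reading comes with each control period).
- ctrl.get_image(name): name is "scene" or "top" or "wrist"; returns (picture, depth): 420x560x3 uint8, red, green, blue; 420x560 float32, mm along the optical axis (not along the pixel's ray), 0 where there is no reading.
- ctrl.camera_info(name): a dict with "intrinsics" (3x3 intrinsics, pixels), "rvec" (rotation vector, rad) and "tvec" (3), from world to camera coordinates, as OpenCV has them. Camera axes: x right, y down, z forward; pixel columns grow to the right and rows downward; lengths in mm; the calibration is good to about 2 mm. The wrist camera is an equidistant fisheye: a pixel r from the principal point sees the ray r / f radians off the axis. A picture is of the moment at which its call begins: read the wrist's pose just before it. camera_info takes no time and is no camera call; for the wrist camera it gives the pose at the moment of the call.
- ctrl.finish_job(): hands the job in, once; it reports no verdict.
The state is a dict: "clock": time; "qpos": joint angles; "qd": joint speeds; "tau": joint torques, N m; "eef_pos": TCP position; "tool_rot": TCP orientation; "force": force on the tool from outside, world axes, zero at the start; "torque": the same for the moment, N m; "width": finger opening in mm.
Only numpy, scipy, OpenCV 4.12 (cv2) and the standard library are available. Lean on these libraries where they do the work, as an engineer would, in place of code of your own. Each camera call takes 0.05 s, during which the arm holds its last target.

TASK

Two of the three filling pots have caps stuck fast with dried paint. Tap the barrel-shaped knob of each cap from above with the fingertips, first red, then yellow, then blue, to find the one that gives; then take the loose cap by its knob, lift it more than halfway to upright, and finish while still holding it open there so that the pot can be filled. Do not let go at the end, and leave everything else on the table where it is.

Things in the scene. Friction and masses are not known exactly. Their poses are not given: they have to be found in the camera images.
- board: plywood board fixed on the table, 170 x 360 x 15 mm (its x, y, z), carrying three capped steel filling pots in one row along its y axis, 120 mm apart, the middle pot over its centre. Origin at the centre of its underside. Its x axis points away from the robot (turned up to 0.35 rad); all pots and caps are turned as the board is. Which colour stands where on the board varies.
- pot_red: fixed steel pot, 76 mm in diameter, 86 mm tall, with a red band, screwed to the board. Origin at the centre of its underside (on the board's top, 15 mm above the table); axes parallel to the board's.
- knob_red (a point): centre of the red cap's barrel-shaped knob: a red cylinder lying along the hinge (board's y), 22 mm in diameter, 28 mm long, flat ends to pinch. Moves with the cap. Shut, it is 122 mm above the pot's underside (137 mm above the table), 20 mm from the pot's axis towards the robot, on a 9 mm stem; the cap's flat top is 34 mm below. Its z is square to the cap (up when shut), y along the hinge.
- hinge_red (a point): point on the hinge axis of the red cap, on the far side of its pot (36 mm beyond the pot's axis, 80 mm above its underside). The axis is level, along the board's y. From it the shut knob lies 56 mm towards the robot and 42 mm up.
- cap_red (a joint): angle (rad) of the red cap, a 66 mm disc set into the pot's mouth: 0 shut, growing as the knob side is lifted up and away from the robot, stop at 1.4. Two of the three caps are stuck fast at 0 and do not give; the loose one looks the same, but gives 7 mm (to -0.13) under about 1 N on its knob, then meets a stop. A light spring and its weight shut it when let go; lifting takes up to 8 N at the knob.
- pot_yellow: fixed steel pot, 76 mm in diameter, 86 mm tall, with a yellow band, screwed to the board. Origin at the centre of its underside (on the board's top, 15 mm above the table); axes parallel to the board's.
- knob_yellow (a point): centre of the yellow cap's barrel-shaped knob: a yellow cylinder lying along the hinge (board's y), 22 mm in diameter, 28 mm long, flat ends to pinch. Moves with the cap. Shut, it is 122 mm above the pot's underside (137 mm above the table), 20 mm from the pot's axis towards the robot, on a 9 mm stem; the cap's flat top is 34 mm below. Its z is square to the cap (up when shut), y along the hinge.
- hinge_yellow (a point): point on the hinge axis of the yellow cap, on the far side of its pot (36 mm beyond the pot's axis, 80 mm above its underside). The axis is level, along the board's y. From it the shut knob lies 56 mm towards the robot and 42 mm up.
- cap_yellow (a joint): angle (rad) of the yellow cap, a 66 mm disc set into the pot's mouth: 0 shut, growing as the knob side is lifted up and away from the robot, stop at 1.4. Two of the three caps are stuck fast at 0 and do not give; the loose one looks the same, but gives 7 mm (to -0.13) under about 1 N on its knob, then meets a stop. A light spring and its weight shut it when let go; lifting takes up to 8 N at the knob.
- pot_blue: fixed steel pot, 76 mm in diameter, 86 mm tall, with a blue band, screwed to the board. Origin at the centre of its underside (on the board's top, 15 mm above the table); axes parallel to the board's.
- knob_blue (a point): centre of the blue cap's barrel-shaped knob: a blue cylinder lying along the hinge (board's y), 22 mm in diameter, 28 mm long, flat ends to pinch. Moves with the cap. Shut, it is 122 mm above the pot's underside (137 mm above the table), 20 mm from the pot's axis towards the robot, on a 9 mm stem; the cap's flat top is 34 mm below. Its z is square to the cap (up when shut), y along the hinge.
- hinge_blue (a point): point on the hinge axis of the blue cap, on the far side of its pot (36 mm beyond the pot's axis, 80 mm above its underside). The axis is level, along the board's y. From it the shut knob lies 56 mm towards the robot and 42 mm up.
- cap_blue (a joint): angle (rad) of the blue cap, a 66 mm disc set into the pot's mouth: 0 shut, growing as the knob side is lifted up and away from the robot, stop at 1.4. Two of the three caps are stuck fast at 0 and do not give; the loose one looks the same, but gives 7 mm (to -0.13) under about 1 N on its knob, then meets a stop. A light spring and its weight shut it when let go; lifting takes up to 8 N at the knob.
- screw_top: red plastic screw top, 30 mm across, 13 mm high, lying on the board's near edge. A bystander, not to be disturbed. Origin at its underside.
- sharpener: small yellow sharpener, 24 x 16 x 12 mm, lying on the board's near edge. A bystander, not to be disturbed. Origin at its underside.
- canvas: red painted panel, 200 x 260 x 20 mm, lying to the robot's right. A bystander, not to be disturbed. Origin at its underside.
- paintbrush: paintbrush lying on the red panel. A bystander, not to be disturbed. Origin at its underside.
- tin_white: paint tin with a white band, 86 mm across, 92 mm tall, to the robot's left. A bystander, not to be disturbed. Origin at its underside.
- tin_dark: paint tin with a black band, 86 mm across, 92 mm tall, to the robot's left. A bystander, not to be disturbed. Origin at its underside.
- cup_green: green plastic cup, 72 mm across, 95 mm tall, to the robot's right. A bystander, not to be disturbed. Origin at its underside.

How it is judged (in metres and radians):
On the way, in this order (a step that is already met when the one before it is completed fails the run):
1. tap the red knob from above (fingers press it with more than 0.4 N) (contact force between the fingers and pot_red above 0.4 N and horizontal distance between the grasp point and knob_red below 0.05 m and z of the grasp point in the frame of knob_red above 0.008 m), for 0.02 s.
2. tap the yellow knob from above (fingers press it with more than 0.4 N) (contact force between the fingers and pot_yellow above 0.4 N and horizontal distance between the grasp point and knob_yellow below 0.05 m and z of the grasp point in the frame of knob_yellow above 0.008 m), for 0.02 s.
3. tap the blue knob from above (fingers press it with more than 0.4 N) (contact force between the fingers and pot_blue above 0.4 N and horizontal distance between the grasp point and knob_blue below 0.05 m and z of the grasp point in the frame of knob_blue above 0.008 m), for 0.02 s.
4. the loose cap is lifted past 0.75 rad (value of joint any of cap_red, cap_yellow, cap_blue above 0.75 rad), for 0.2 s.
At the end, for the whole second after the job is handed in: the loose cap stands more than 0.75 rad (43 degrees) open and still (under 0.3 rad/s), held there by the fingers (touching it with more than 0.5 N), and the two stuck caps are shut (under 0.12 rad) (((value of joint cap_red above 0.75 rad and contact force between the fingers and pot_red above 0.5 N and velocity of joint cap_red between -0.3 and 0.3 rad/s and value of joint each of cap_yellow, cap_blue below 0.12 rad) or (value of joint cap_yellow above 0.75 rad and contact force between the fingers and pot_yellow above 0.5 N and velocity of joint cap_yellow between -0.3 and 0.3 rad/s and value of joint each of cap_red, cap_blue below 0.12 rad) or (value of joint cap_blue above 0.75 rad and contact force between the fingers and pot_blue above 0.5 N and velocity of joint cap_blue between -0.3 and 0.3 rad/s and value of joint each of cap_red, cap_yellow below 0.12 rad))); the arm keeps its last pose, push and grip.
It fails at once if a bystander is moved more than 30 mm (distance of any of screw_top, sharpener, canvas, paintbrush, tin_white, tin_dark, cup_green from where it was at the start of the episode above 0.03 m).
It also fails if it takes over 42 s, if anything falls off the work surface, if the arm or the gripper's body presses on something with over 40 N, if the wrist force passes 120 N, or if a joint passes its speed limit or range.

## Working session

There is one attempt and no reset: what is moved stays moved. The work goes in short steps, Python scripts to look and compute and a tool call to move; the robot and the scene stay as the last step left them, time stands still between calls to the robot, and variables do not carry over. Pictures are saved under pics/ and viewed, and the job is handed in when it is done.

Besides the shell and the picture viewer there is one more tool, called after "Emit:" as name([rows], argument=value, ...), one row to a line, values as JSON. step_arm: Moves the arm, as the interface text tells. Its arguments: {"type":"object","properties":{"deltas":{"type":"array"}},"required":["deltas"]}

```bash
mkdir -p pics; python3 - <<'E'
from cell import ctrl
import cv2,numpy as np
print(ctrl.read_state(), ctrl.finger_overhang)
for n in ["scene","top"]:
    im,d=ctrl.get_image(n); cv2.imwrite(f"pics/{n}0.png",im[:,:,::-1]); np.savez(f"{n}0.npz",im=im,d=d)
    print(n,ctrl.camera_info(n))
E
```

```text
{'clock': 0.0, 'qpos': array([ 1.05721608,  0.62936873,  0.03842196,  1.5183847 , -0.02700972,
        0.99630547, -0.02000702]), 'qd': array([ 0.00022549, -0.00105309,  0.00125481, -0.00068471,  0.00103117,
        0.00059219, -0.00095617]), 'tau': array([-8.04729552e-05, -5.63405836e+01,  1.22631390e+00, -1.93440539e+01,
        1.10507780e-02,  1.05073774e-02, -2.42772347e-05]), 'eef_pos': array([ 281.19607393, -585.33542663,  238.36873226]), 'tool_rot': array([-3.13964371e+00,  7.48337989e-06,  4.47783745e-01]), 'force': array([-0.1588337 ,  0.04467397, -0.426895  ]), 'torque': array([ 0.05208427,  0.02968234, -0.004833  ]), 'width': 85.10783843286181} 8.0
scene {'intrinsics': array([[484.69079671,   0.        , 282.01077586],
       [  0.        , 484.69079671, 196.27306121],
       [  0.        ,   0.        ,   1.        ]]), 'rvec': array([ 1.22114704,  2.45196384, -0.83018163]), 'tvec': array([ 372.86789436, -265.26452715, 1537.53504639])}
top {'intrinsics': array([[465.19473681,   0.        , 271.02920812],
       [  0.        , 465.19473681, 208.11176161],
       [  0.        ,   0.        ,   1.        ]]), 'rvec': array([ 2.12880101, -2.15637196,  0.19967974]), 'tvec': array([ -37.73177794,  557.31123647, 1196.22631995])}
```

View pics/scene0.png

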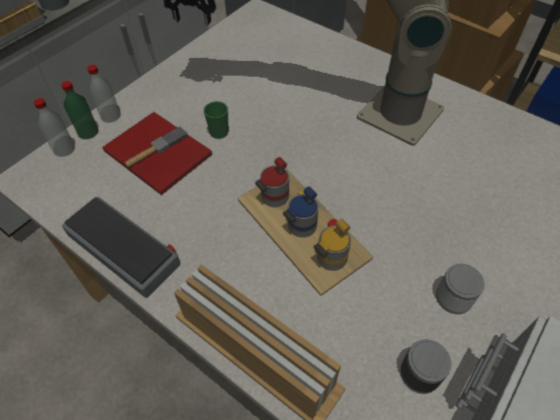

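View pics/top0.png

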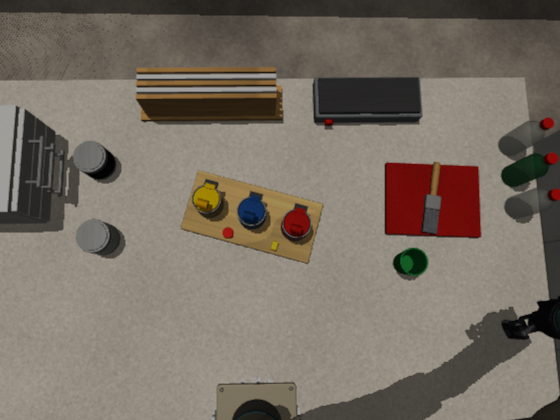

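The scene and top views both show the board with yellow, blue and red from the robot's left to right. In the top view they are at about (207,200), (252,211) and (297,224). I'll enlarge these areas.

```bash
python3 - <<'E'
import cv2,numpy as np
a=np.load("top0.npz")["im"][160:270,175:330][:,:,::-1]; cv2.imwrite("pics/t1.png",cv2.resize(a,None,fx=5,fy=5,interpolation=cv2.INTER_CUBIC))
a=np.load("scene0.npz")["im"][150:290,230:380][:,:,::-1]; cv2.imwrite("pics/s1.png",cv2.resize(a,None,fx=4,fy=4,interpolation=cv2.INTER_CUBIC))
E
```

```text
(no output)
```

View pics/t1.png

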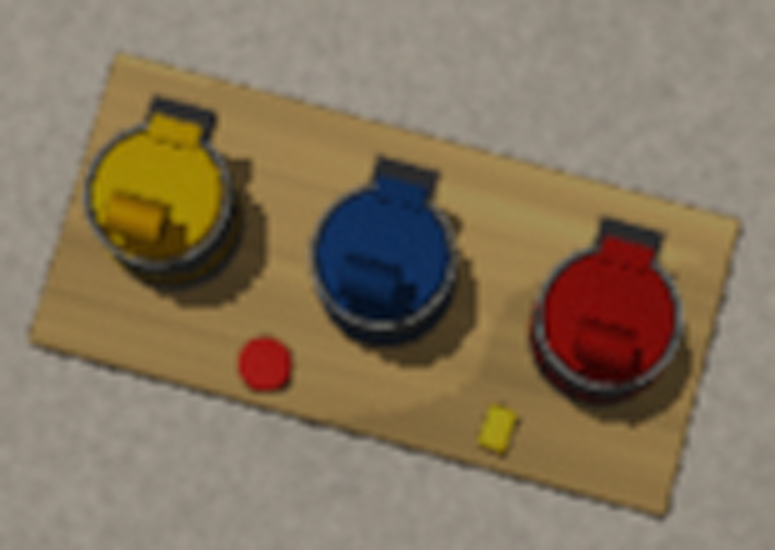

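View pics/s1.png

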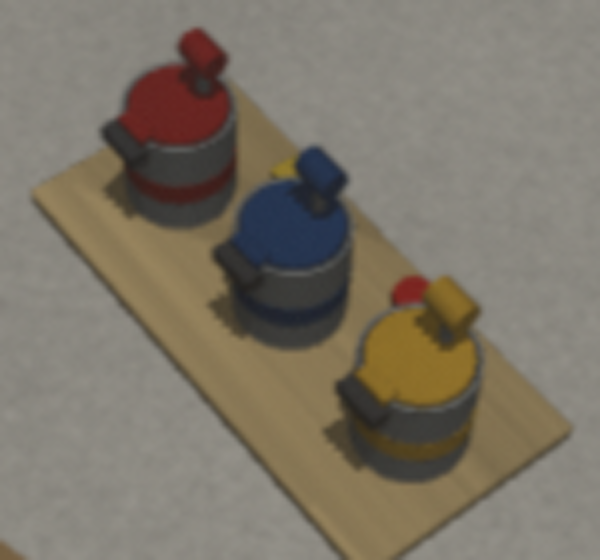

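```bash
cat > h.py <<'E'
import numpy as np,cv2
from cell import ctrl
def P(n):
    i=ctrl.camera_info(n);R=cv2.Rodrigues(np.array(i["rvec"]))[0];return i["intrinsics"],R,np.array(i["tvec"]).reshape(3)
def ray(n,u,v):
    K,R,t=P(n);d=R.T@np.linalg.inv(K)@np.array([u,v,1.]);return -R.T@t,d
def onz(n,u,v,z):
    c,d=ray(n,u,v);return c+d*(z-c[2])/d[2]
def tri(a,b):
    Ps=[np.c_[K@R,K@t] for K,R,t in (P("top"),P("scene"))]
    X=cv2.triangulatePoints(Ps[0],Ps[1],np.array(a,float).reshape(2,1),np.array(b,float).reshape(2,1));return X[:3,0]/X[3,0]
E
python3 - <<'E'
from h import *
T=dict(y=(202.6,203),b=(249.8,216.2),r=(296.6,229.2));S=dict(y=(342.75,226.25),b=(310.5,193),r=(280.5,163.5))
for k in "ryb":
    print(k,tri(T[k],S[k]).round(1),onz("top",*T[k],140).round(1),onz("scene",*S[k],137).round(1))
C=[onz("top",u/5+175,v/5+160,15)[:2] for u,v in [(118,55),(740,218),(666,516),(32,342)]]
print(np.round(C,1)); m=np.mean(C,0);print("centre",m)
e=C[0]-C[1];print(np.arctan2(-e[0],e[1]),np.linalg.norm(e)); e=C[3]-C[2];print(np.arctan2(-e[0],e[1]),np.linalg.norm(e))
d=(C[0]+C[1]-C[2]-C[3])/2;print(np.arctan2(d[1],d[0]),np.linalg.norm(d))
th=np.arctan2(*( (C[0]-C[1]+C[3]-C[2])*[-1,1]))
x=np.array([np.cos(th),np.sin(th)]);y=np.array([-x[1],x[0]])
print(th,[ (m-20*x+s*y).round(1) for s in (-120,120,0)])
im,d=ctrl.get_image("top")
for k in "ryb":
    u,v=map(int,T[k]); print(k,d[v-1:v+2,u-1:u+2].round(0).tolist())
E
```

```text
r [ 487.9 -103.9  131.9] [ 487.9 -105.   140. ] [490.7 -99.5 137. ]
y [556.  128.2 134.2] [555.8 125.7 140. ] [556.8 130.6 137. ]
b [521.2  12.1 133.5] [521.5   9.5 140. ] [522.4  15.8 137. ]
[[ 668.8  153.8]
 [ 573.2 -188.8]
 [ 410.6 -143.5]
 [ 509.1  198.5]]
centre [540.43093877   4.99240878]
-0.2722744212451072 355.658185551133
-0.28045447904425325 355.846500487942
-0.2724252348248861 167.25974600118707
-0.2763655326643652 [array([ 488.4, -105. ]), array([553.9, 125.9]), array([521.2,  10.4])]
r [[1139.0, 1136.0, 1139.0], [1138.0, 1137.0, 1135.0], [1137.0, 1136.0, 1136.0]]
y [[1142.0, 1143.0, 1141.0], [1143.0, 1144.0, 1147.0], [1147.0, 1140.0, 1145.0]]
b [[1144.0, 1138.0, 1138.0], [1136.0, 1136.0, 1137.0], [1138.0, 1138.0, 1139.0]]
```

Emit:
step_arm([
  [[0,14,33,0,0,0,-0.0726],[0,14,33,0,0,0,-0.0726],[0,14,33,0,0,0,-0.0726],[0,14,33,0,0,0,-0.0726],[0,14,33,0,0,0,-0.0726],[0,14,33,0,0,0,-0.0726],[0,14,33,0,0,0,-0.0726],[0,14,33,0,0,0,-0.0726],[0,14,33,0,0,0,-0.0726],[0,14,33,0,0,0,-0.0726]],
])

```text
clock: 0.98
eef_pos: [421.7, -254.2, 239.3]
tool_rot: [-3.141, 0.0, -0.282]
force: [1.1, 0.5, 0.5]
width: -0.5
```

Emit:
step_arm([
  [[0,13.3,30,0,0,0,0],[0,13.3,30,0,0,0,0],[0,13.3,30,0,0,0,0],[0,13.3,30,0,0,0,0],[0,13.3,30,-15,0,0,0],[0,0,0,-20,0,0,0],[0,0,0,-20,0,0,0],[0,0,0,-10,0,0,0],[0,0,0,0,0,0,0],[0,0,0,0,0,0,0]],
])

```text
clock: 1.82
eef_pos: [487.6, -106.4, 174.2]
tool_rot: [3.141, 0.001, -0.279]
force: [0.0, -0.0, -0.1]
width: 0.2
```

```bash
python3 - <<'E'
from h import *
s=ctrl.read_state();print(s["clock"],s["eef_pos"],s["force"])
i=ctrl.camera_info("wrist");print(i)
im,d=ctrl.get_image("wrist");cv2.imwrite("pics/w1.png",im[:,:,::-1])
im,d=ctrl.get_image("scene");cv2.imwrite("pics/s2.png",cv2.resize(im[100:290,200:400,::-1],None,fx=4,fy=3.1))
E
```

```text
1.8167 [ 487.64612749 -106.41664464  174.19557992] [ 0.03040567 -0.03658574 -0.1316789 ]
{'intrinsics': array([[325.1922621 ,   0.        , 279.00826674],
       [  0.        , 325.1922621 , 211.40247038],
       [  0.        ,   0.        ,   1.        ]]), 'rvec': array([-1.76587929,  2.34411676,  0.36425988]), 'tvec': array([ 32.10629746, 456.33391439, 468.05724513])}
```

View pics/w1.png

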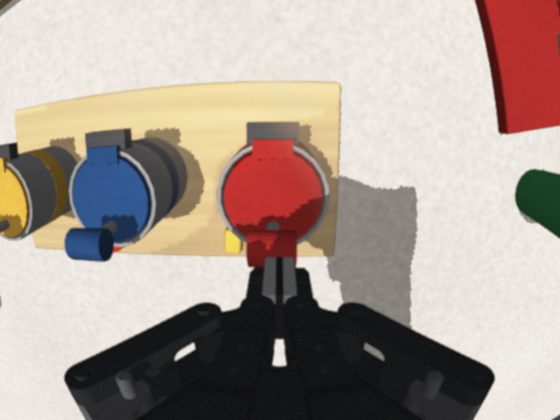

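View pics/s2.png

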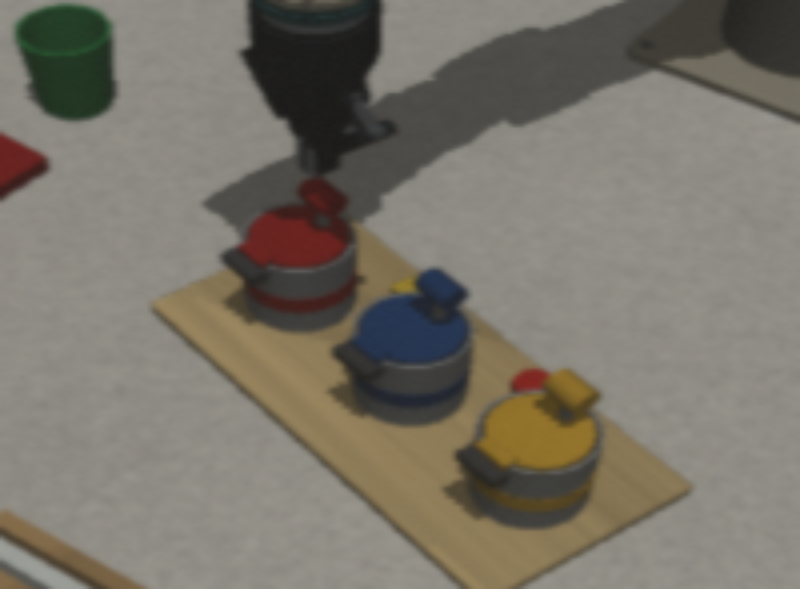

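```bash
cat >> h.py <<'E'
def wray(i,u,v):
    K=i["intrinsics"];R=cv2.Rodrigues(np.array(i["rvec"]))[0];t=np.array(i["tvec"]).reshape(3)
    p=np.array([u-K[0,2],v-K[1,2]])/K[0,0];r=np.linalg.norm(p)
    d=np.r_[np.sin(r)*p/max(r,1e-9),np.cos(r)];return -R.T@t,R.T@d
def wonz(i,u,v,z):
    c,d=wray(i,u,v);return c+d*(z-c[2])/d[2]
E
python3 - <<'E'
from h import *
i=ctrl.camera_info("wrist")
print("cam",wray(i,279,211))
for n,u,v,z in [("red mid",272,248,137),("red far edge top",272,232,142),("red stem",272,226,120),("blue",89,245,137),("red hinge mid",272.5,131,95),("bluehinge",108,136,95),("corner",340,83,15)]: print(n,wonz(i,u,v,z).round(1))
E
```

```text
cam (array([ 563.61351113, -128.70136602,  308.98652252]), array([-0.28743127,  0.08364278, -0.9541421 ]))
red mid [ 491.4 -103.6  137. ]
red far edge top [ 502.7 -107.   142. ]
red stem [ 498.5 -105.3  120. ]
blue [523.7  12.4 137. ]
red hinge mid [ 552.9 -121.    95. ]
bluehinge [587.4  -7.4  95. ]
corner [ 575.3 -188.5   15. ]
```

Emit:
step_arm([
  [[0,1,1.2,-7,0,0,0],[0,1,1.2,-7,0,0,0],[0,0,0,-2,0,0,0],[0,0,0,-2,0,0,0],[0,0,0,0,0,0,0]],
])

```text
clock: 2.33
eef_pos: [489.6, -103.5, 155.9]
tool_rot: [3.141, 0.001, -0.278]
force: [-0.1, -0.4, -0.2]
width: 0.0
```

Emit:
step_arm([
  [[0,0,0,-2,0,0,0],[0,0,0,0,0,0,0]],
])

```text
clock: 2.5
eef_pos: [489.9, -103.5, 154.1]
tool_rot: [3.142, 0.0, -0.278]
force: [0.3, -0.2, -0.0]
width: -0.2
```

Emit:
step_arm([
  [[0,0,0,-2,0,0,0],[0,0,0,0,0,0,0]],
])

```text
clock: 2.67
eef_pos: [489.8, -103.5, 152.2]
tool_rot: [3.142, 0.0, -0.278]
force: [0.1, 0.4, -0.1]
width: 0.1
```

Emit:
step_arm([
  [[0,0,0,-2,0,0,0],[0,0,0,0,0,0,0]],
])

```text
clock: 2.83
eef_pos: [489.8, -103.5, 150.1]
tool_rot: [3.142, 0.0, -0.278]
force: [0.5, 0.3, 0.3]
width: 0.0
```

```bash
python3 - <<'E'
from h import *
im,d=ctrl.get_image("wrist");cv2.imwrite("pics/w2.png",cv2.resize(im[110:330,180:380,::-1],None,fx=3,fy=2.7))
im,d=ctrl.get_image("scene");cv2.imwrite("pics/s3.png",cv2.resize(im[110:220,230:330,::-1],None,fx=5,fy=5))
E
```

```text
(no output)
```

View pics/w2.png

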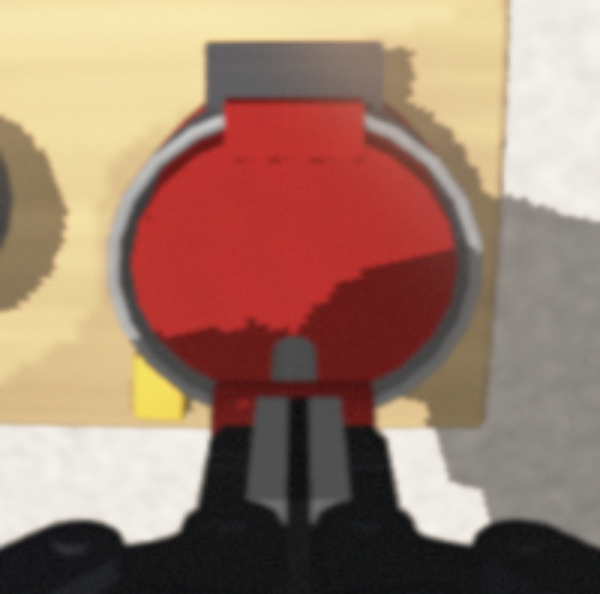

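View pics/s3.png

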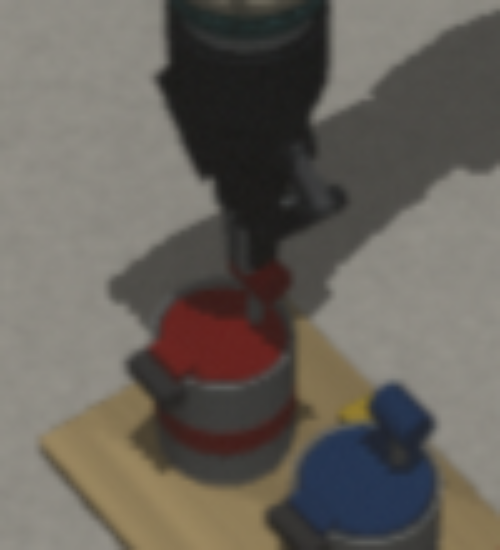

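The fingers are centred over the red knob at crop px (297,400), but there's no clear force reading yet. I'll keep going down.

Emit:
step_arm([
  [[0,0,0,-2,0,0,0],[0,0,0,0,0,0,0]],
])

```text
clock: 3.1
eef_pos: [489.9, -103.5, 148.4]
tool_rot: [-3.142, 0.0, -0.278]
force: [-1.3, 0.6, 3.1]
width: -0.3
```

Emit:
step_arm([
  [[0,0,0,-2,0,0,0],[0,0,0,0,0,0,0]],
])

```text
clock: 3.27
eef_pos: [489.8, -103.5, 147.8]
tool_rot: [-3.141, 0.0, -0.278]
force: [-6.0, 1.5, 18.3]
width: -0.2
```

Emit:
step_arm([
  [[0,0,0,25,0,0,0],[0,0,0,20,0,0,0],[0,9.4,33,0,0,0,0],[0,9.4,33,0,0,0,0],[0,9.4,33,0,0,0,0],[0,9.4,33,0,0,0,0],[0,9.4,33,0,0,0,0],[0,9.4,33,0,0,0,0],[0,9.4,32,0,0,0,0],[0,0,0,-17,0,0,0]],
])

```text
clock: 4.1
eef_pos: [559.6, 136.5, 176.4]
tool_rot: [-3.132, -0.006, -0.268]
force: [1.0, 0.5, -0.0]
width: 0.3
```

Emit:
step_arm([
  [[0,0,0,-10,0,0,0],[0,0,0,-5,0,0,0],[0,0,0,0,0,0,0]],
])

```text
clock: 4.35
eef_pos: [554.6, 124.8, 157.9]
tool_rot: [3.139, 0.002, -0.28]
force: [0.3, 0.2, 0.2]
width: 0.1
```

```bash
python3 - <<'E'
from h import *
im,d=ctrl.get_image("wrist");cv2.imwrite("pics/w3.png",cv2.resize(im[110:330,180:380,::-1],None,fx=3,fy=2.7))
E
```

```text
(no output)
```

View pics/w3.png

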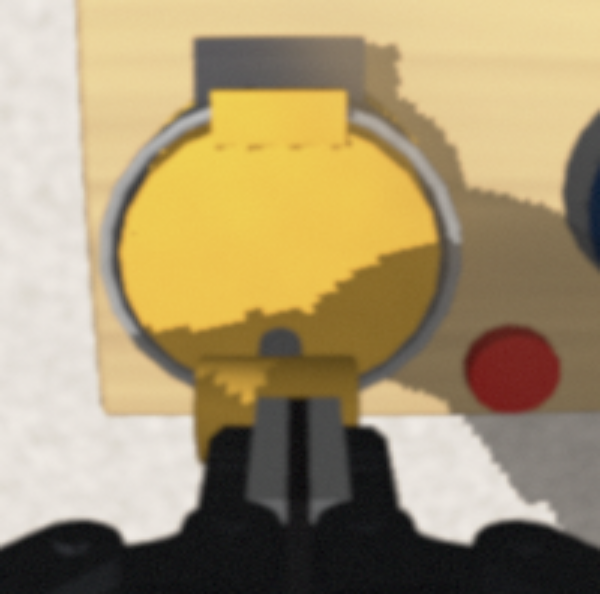

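The knob centre (278) lies left of the fingers (297), so I'll correct by about 3 mm towards +y and go down.

Emit:
step_arm([
  [[0,0.8,3,-2,0,0,0],[0,0,0,-2,0,0,0],[0,0,0,0,0,0,0]],
])

```text
clock: 4.65
eef_pos: [557.3, 129.3, 155.9]
tool_rot: [-3.141, -0.001, -0.279]
force: [0.1, 0.4, 0.3]
width: -0.2
```

Emit:
step_arm([
  [[0,0,0,-2,0,0,0],[0,0,0,0,0,0,0]],
])

```text
clock: 4.82
eef_pos: [557.3, 129.3, 155.6]
tool_rot: [-3.14, -0.002, -0.279]
force: [-2.8, -0.4, 13.8]
width: 0.3
```

Emit:
step_arm([
  [[0,0,0,-2,0,0,0],[0,0,0,0,0,0,0]],
])

```text
clock: 4.98
eef_pos: [557.3, 129.4, 155.3]
tool_rot: [-3.139, -0.002, -0.279]
force: [-5.9, -0.8, 27.2]
width: 0.1
```

Emit:
step_arm([
  [[0,0,0,-2,0,0,0],[0,0,0,0,0,0,0]],
])

```text
clock: 5.15
eef_pos: [557.3, 129.4, 155.1]
tool_rot: [-3.138, -0.002, -0.279]
force: [-11.6, -1.3, 41.3]
width: -0.3
```

Emit:
step_arm([
  [[0,0,0,20,0,0,0],[0,0,0,16,0,0,0],[0,-8.6,-29,0,0,0,0],[0,-8.6,-29,0,0,0,0],[0,-8.6,-29,0,0,0,0],[0,-8.6,-29,0,0,0,0],[0,0,0,-10,0,0,0],[0,0,0,-10,0,0,0],[0,0,0,-9,0,0,0],[0,0,0,0,0,0,0]],
])

```text
clock: 5.98
eef_pos: [522.5, 14.1, 155.8]
tool_rot: [3.142, 0.0, -0.277]
force: [-0.6, -1.5, 2.2]
width: -0.1
```

Emit:
step_arm([
  [[0,0,0,-2,0,0,0],[0,0,0,0,0,0,0]],
])

```text
clock: 6.15
eef_pos: [522.5, 14.2, 155.5]
tool_rot: [-3.141, -0.0, -0.277]
force: [-4.5, -1.8, 17.9]
width: 0.2
```

Emit:
step_arm([
  [[0,0,0,20,0,0,0],[0.5,0,0,18,0,0,0],[1,-8,-29.2,0,0,0,0],[1,-8,-29.2,0,0,0,0],[1,-8,-29.2,0,0,0,0],[1,-8.2,-29.2,0,0,0,0],[1,0,0,0,0,0,0],[1,0,0,0,0,0,0],[1,0,0,0,0,0,0],[1,0,0,0,0,0,0]],
])

```text
clock: 6.98
eef_pos: [490.6, -101.2, 191.9]
tool_rot: [-3.141, 0.0, -0.275]
force: [0.2, -0.2, 0.5]
width: 85.5
```

```bash
python3 - <<'E'
from h import *
im,d=ctrl.get_image("wrist");cv2.imwrite("pics/w4.png",im[:,:,::-1])
i=ctrl.camera_info("wrist");np.savez("w4.npz",im=im,**i)
E
```

```text
(no output)
```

View pics/w4.png

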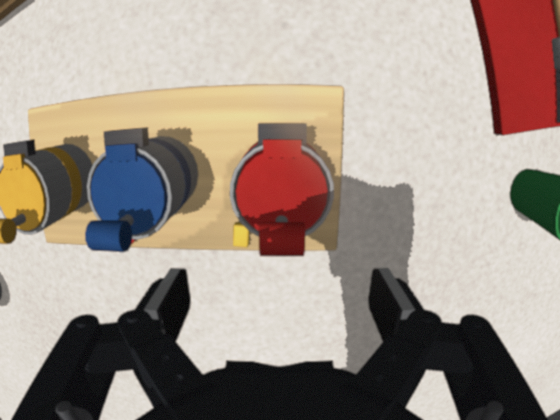

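The red knob is centred between the jaws (282 against 279). I'll descend and grip.

Emit:
step_arm([
  [[1,0,-1,-20,0,0,0],[1,0,0,-20,0,0,0],[1,0,0,-18,0,0,0],[1,0,0,-10,0,0,0],[1,0,0,0,0,0,0]],
])

```text
clock: 7.45
eef_pos: [488.9, -102.9, 122.4]
tool_rot: [3.142, 0.004, -0.276]
force: [0.2, 0.4, 0.7]
width: 85.6
```

Emit:
step_arm([
  [[0,0,0,0,0,0,0],[0,0,0,0,0,0,0],[0,0,0,0,0,0,0],[0,0,0,0,0,0,0],[0,0,0,0,0,0,0],[0,0,0,0,0,0,0]],
])

```text
clock: 7.95
eef_pos: [490.4, -103.0, 125.1]
tool_rot: [-3.14, -0.001, -0.278]
force: [-1.1, 4.9, 6.2]
width: 26.9
```

```bash
python3 - <<'E'
from h import *
im,d=ctrl.get_image("wrist");cv2.imwrite("pics/w5.png",im[:,:,::-1])
r0=np.array([-56,42.]);p=r0
for a in np.arange(.1,1.11,.1):
    c,s=np.cos(a),np.sin(a); q=np.array([c*r0[0]+s*r0[1],-s*r0[0]+c*r0[1]]);d=q-p;p=q
    print(round(a,1),(d[0]*np.cos(-.277)).round(1),(d[0]*np.sin(-.277)).round(1),d[1].round(1))
E
```

```text
0.1 4.3 -1.2 5.4
0.2 4.8 -1.4 4.9
0.3 5.2 -1.5 4.4
0.4 5.6 -1.6 3.8
0.5 6.0 -1.7 3.2
0.6 6.3 -1.8 2.6
0.7 6.5 -1.8 1.9
0.8 6.6 -1.9 1.2
0.9 6.7 -1.9 0.5
1.0 6.7 -1.9 -0.2
1.1 6.7 -1.9 -0.9
```

View pics/w5.png

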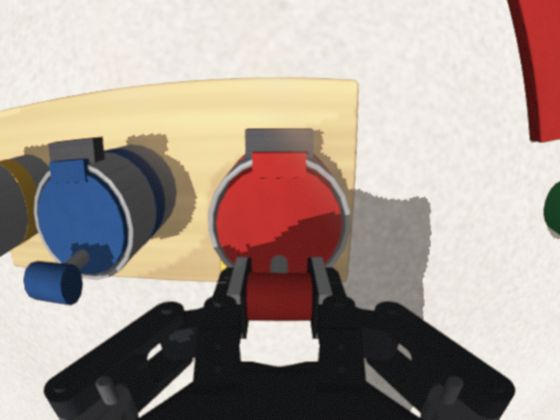

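The jaws hold the knob by its ends (width 26.9, px 245–312). I'll lift along the arc.

Emit:
step_arm([
  [[0,4.3,-1.2,5.4,0,0,0],[0,4.8,-1.4,4.9,0,0,0],[0,5.2,-1.5,4.4,0,0,0],[0,5.6,-1.6,3.8,0,0,0],[0,0,0,0,0,0,0]],
])

```text
clock: 8.42
eef_pos: [506.6, -107.6, 141.5]
tool_rot: [-3.14, 0.01, -0.277]
force: [-3.5, 6.2, -5.6]
width: 27.2
```

```bash
python3 - <<'E'
from h import *
im,d=ctrl.get_image("wrist");cv2.imwrite("pics/w6.png",im[:,:,::-1])
s=ctrl.read_state();print(s["torque"],s["qpos"])
E
```

```text
[1.30725871 0.8915713  0.02583479] [ 0.04380692  0.59300759  0.16743653  1.97419553 -0.17031519  0.59687937
 -1.52215211]
```

View pics/w6.png

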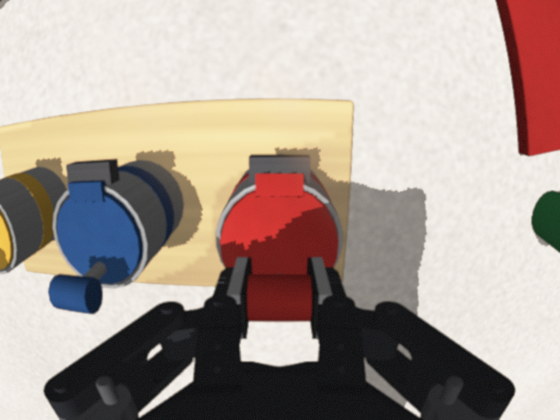

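The cap is rising: the disc now tilts above the far rim and the knob is still square in the jaws. I'll carry on along the arc.

Emit:
step_arm([
  [[0,6.0,-1.7,3.2,0,0,0],[0,6.3,-1.8,2.6,0,0,0],[0,6.5,-1.8,1.9,0,0,0],[0,0,0,0,0,0,0]],
])

```text
clock: 8.8
eef_pos: [523.4, -112.4, 149.1]
tool_rot: [-3.14, 0.014, -0.277]
force: [-7.3, 6.4, 0.4]
width: 26.9
```

Emit:
step_arm([
  [[0,6.6,-1.9,1.2,0,0,0],[0,6.7,-1.9,0.5,0,0,0],[0,6.7,-1.9,-0.2,0,0,0],[0,6.7,-1.9,-0.9,0,0,0],[0,0,0,0,0,0,0],[0,0,0,0,0,0,0],[0,0,0,0,0,0,0],[0,0,0,0,0,0,0]],
])

```text
clock: 9.47
eef_pos: [551.0, -120.2, 150.3]
tool_rot: [-3.14, 0.011, -0.277]
force: [-6.6, 6.2, 4.2]
width: 27.2
```

```bash
python3 - <<'E'
from h import *
im,d=ctrl.get_image("wrist");cv2.imwrite("pics/w7.png",im[:,:,::-1])
im,d=ctrl.get_image("scene");cv2.imwrite("pics/s7.png",cv2.resize(im[90:270,220:400,::-1],None,fx=3.3,fy=3.3))
im,d=ctrl.get_image("top");cv2.imwrite("pics/t7.png",im[:,:,::-1])
s=ctrl.read_state();print(s["torque"],s["qpos"],s["force"],s["eef_pos"])
E
```

```text
[1.38230537 1.67956289 0.01127123] [ 0.05388763  0.63210836  0.17446521  1.84171969 -0.16516689  0.69225399
 -1.52385178] [-6.21055774  5.55591964  4.27103033] [ 551.01027767 -120.2420411   150.3050449 ]
```

View pics/w7.png

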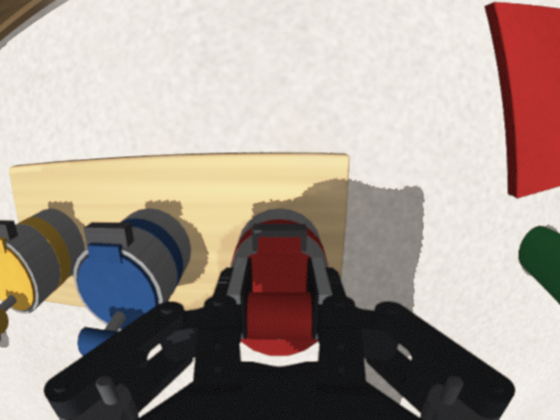

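View pics/s7.png

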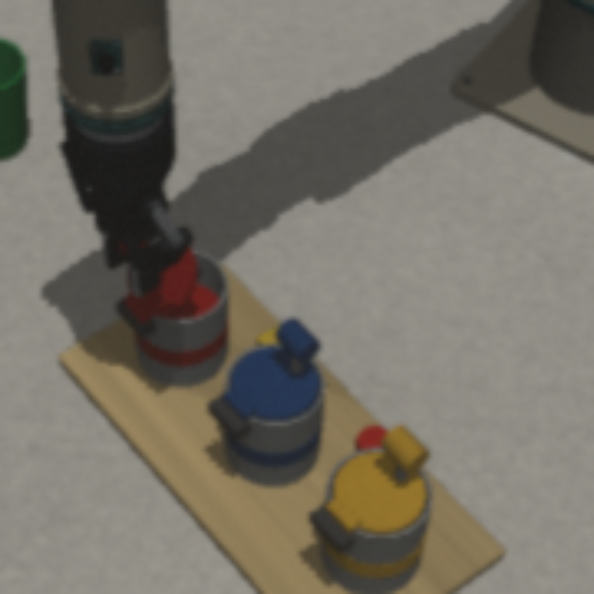

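View pics/t7.png

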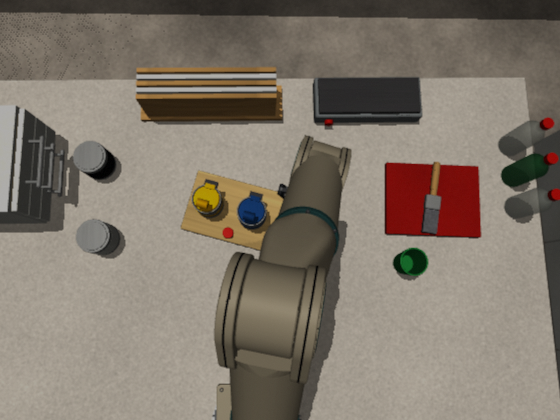

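```bash
python3 - <<'E'
from cell import ctrl
s=ctrl.read_state();print(s["clock"],s["width"],s["eef_pos"],abs(s["qd"]).max());print(ctrl.finish_job())
E
```

```text
9.6167 26.812346272731908 [ 551.01027767 -120.2420411   150.3050449 ] 0.0010450278279025677
the job is handed in; nothing more can be done
None
```

The red cap was the loose one. I handed the job in at 9.6 s, with the arm holding it open at an estimated 1.0 rad; no verdict was reported.

- **Taps:** I tapped red, then yellow, then blue from above.
    - Red met its stop only about 7 mm below where it should have stood when shut.
    - Yellow and blue stopped the fingers at once, at TCP height about 155.8 mm.
    - I pressed yellow harder than needed, to about 41 N at the wrist. That was through the fingertips and under the 120 N wrist limit. The 40 N limit is for the arm or gripper body.
- **Lift:** I gripped the red knob by its flat ends and lifted it along the hinge arc.
- **Last checks:**
    - The jaws were 26.8 mm apart on the 28 mm knob, with a reaction force of several newtons.
    - The arm was still.
    - The opening angle comes from how far the tool travelled, not from reading the joint. It is past the 0.75 rad needed.
    - In the last pictures the red cap stands open, the other two caps are shut and the bystanders I could see look where they were. The arm hid the sharpener in the top view, but it is visible in the scene view.

No check failed. The knob heights I measured from the pictures (132–134 mm) came out 3–5 mm below the stated 137 mm. The stuck-cap contacts matched the stated height.

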